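# Load the test kiln in tiers and set its vent lever

### The job

Load the test kiln for firing: stand the terracotta beaker in the middle of the white setter disc on the chamber floor, then lay the tier plate flat on the ledges over it, then stand the cream cup upright on the plate. Last, swing the vent lever until its arm is centred over the red mark, and let go. The ware is fragile: set each piece down without dropping it, and leave the red mark and all the other pieces where they are.

Things in the scene. Friction and masses are not known exactly. Their poses are not given: they have to be found in the camera images.
- kiln: Top-loading test kiln, lid off, fixed: grey shell 212 (x) x 240 (y) x 175 mm high, origin at the centre of its underside, z up, yaw within +-0.12. On its -y side a white control housing (kiln x +-95, y -121 to -226, top at z 130 mm) carries the vent lever.
- chamber (a point): Centre of the kiln chamber's floor, 30 mm over the table, axes as the kiln's. The open firebrick chamber spans x +-78, y +-92 mm and is 145 mm deep. Along its two y ends solid ledges 20 mm wide (|y| 72 to 92) rise 75 mm from the floor; the tier plate lies on them.
- setter: White round setter disc, 64 mm across, 5 mm thick, fixed on the chamber floor in one half of the chamber (about 36 mm to the +y or the -y side of its middle); origin at the centre of its underside, so its top is 5 mm above. The beaker stands on it.
- beaker: Loose terracotta-red, unglazed straight beaker, open at the top, 58 mm outside diameter, 60 mm tall, wall 4 mm, 110 to 225 g; origin at the centre of its underside, z up. Starts upright on the table.
- tier_plate: Loose buff kiln shelf lying flat on the table: 140 (x) x 170 (y) x 8 mm, with a 24 x 24 mm square prop standing up from its middle, square to its sides, from z 8 to z 50 mm, by which it is lifted; 320 to 520 g; origin at the centre of its underside. In the kiln its 170 mm length goes along the kiln's y; either way round is right.
- cup: Loose cream-white straight cup, open at the top, 54 mm outside diameter, 50 mm tall, wall 4 mm, 90 to 180 g; origin at the centre of its underside, z up. Starts upright on the table. Beside the plate's prop, a place 49 mm from the plate's middle along its y suits it.
- vent_lever (a joint): Angle of the kiln's vent lever (rad), hinged about a vertical axis over the housing; 0 points along the kiln's -y, growing towards the kiln's +x (counter-clockwise from above), range -1.1 to 1.1. About 2 N at the handle moves it; friction holds it where it is left.
- lever_pivot (a point): On the lever's hinge axis, at the height of the housing's top (130 mm over the table), 140 mm to the -y side of the kiln's centre.
- lever_handle (a point): Middle of the lever's upright black handle post, 95 mm from the hinge axis; the post is 16 mm across, from 151 to 201 mm over the table (this point at 180). The steel arm under it is 10 mm wide, 143 to 151 mm over the table.
- lever_pointer (a point): Point on the centre line of the lever's steel arm, 74 mm from the hinge axis: it stands over the red mark when the lever is set.
- vent_mark (a joint): Angle of the red mark (rad), same axis, zero and sense as the lever: the lever is set when both angles are equal. The mark stays put unless it is pushed.
- mark_point (a point): Middle of the red mark, a flat red tab 10 mm wide and 18 mm long on the scale under the lever, 74 mm from the hinge axis, top 135 mm over the table.
- loaded_pot: Loose bystander, leave alone: small terracotta pot already in the chamber in the half without the setter disc, 56 mm across, 55 mm tall; origin under its centre.
- blue_cup: Loose bystander, leave alone: blue glazed cup, 58 mm across the rim, 58 mm tall; origin under its centre.
- green_cup: Loose bystander, leave alone: green glazed cup, 58 mm across the rim, 50 mm tall; origin under its centre.
- glaze_jar: Loose bystander, leave alone: amber glaze jar with black cap, 58 mm across, 85 mm tall; origin under its centre.
- kiln_prop: Loose bystander, leave alone: buff square kiln prop, 38 x 38 x 60 mm, standing; origin under its centre.
- bud_vase: Loose bystander, leave alone: cream bud vase, 64 mm across, 95 mm tall; origin under its centre.

How it is judged:
By the outcome, as a careful person would: the job done as asked, in the order asked, and still so for the second after the job is handed in, with the robot touching nothing.
It also fails if it takes over 72 s, if anything falls off the work surface, if the arm or the gripper's body presses on something with over 40 N, if the wrist force passes 120 N, or if a joint passes its speed limit or range.

### The arm

A 6-joint arm with a two-finger parallel gripper is mounted at the origin on the work surface. World frame = base frame: x ahead of the robot, y to its left, z up, the work surface at z = 0. Lengths are in m, angles in rad, forces in N, time in s.
With the tool pointing down it reaches from about 0.3 to 0.875 m from the base axis. Payload 6.4 kg.
Tool frame: the origin (TCP) lies on the centre line of the jaws, within the pads' length; the fingertips stand 25 mm ahead of it and the grasp point (between the pads) lies 6 mm ahead of it (manip.tips_ahead is the distance from the TCP to the fingertips, in m); z points along the fingers, y is the line along which they close (so a half turn about z gives the same grasp; the last joint's range is limited). The gripper opens to 85 mm and grips with 20 to 120 N. Pads are 22 mm wide; open, the fingers measure 114 mm over their backs; the gripper's body (76 mm by 85 mm) begins 54 mm behind the grasp point. The pads swing forward as they close: fully open they stand 13 mm farther back than shut.
Start: joints at [-1.396, 0.181, 1.607, -0, 1.354, -0.206], TCP at [0.214, -0.534, 0.236] pointing down, gripper open.
Joint ranges: [-2.99, 2.99], [-0.89, 2.07], [0.3, 2.58], [-1.14, 4.28], [0, 2.63], [-3.12, 3.12]. Speed limits (rad/s): [2.57, 2.57, 3.01, 3.14, 3.14, 3.14].

### API

Orientations are given as [roll, pitch, yaw] about the fixed x, y, z axes, in that order (R = Rz(yaw) Ry(pitch) Rx(roll)).
In Python, from rig import manip gives the robot as it stands. The module is installed in compiled form; this text tells all that it offers.
- The arm moves only by the shell command python3 -m handwheel 'ROWS' [FORCE]. ROWS is JSON, a list of rows, each a list of 3 entries, a list of its own where there are three numbers: the shift along the tool's x, y, z in m, then the turn, a rotation vector about the tool's x, y, z in rad, then the finger opening in m, from 0 to 0.0854. A call has 1 to 20 rows; each row is the pose to reach, as a shift and turn from the pose commanded when the call began, along the tool's axes at that moment; what a row does not reach only later rows make up. A row lasts 1/8 s, in which the tool goes at most 62.5 mm and 10.7 degrees, less where a joint would pass 70% of its speed; a pose out of reach is approached as far as the arm can. A call with a gripper value outside its range is refused whole. The fingers move at their own pace and stop on an object; FORCE is the grip in N (left out, the last holds). Time passes only in rows, so rows that repeat a pose let the fingers close. It gives the time, the measured TCP pose, the force, the opening and the grip force at its end, in the units of the state.
- manip.get_state(): the state, without advancing time (a new reading comes with each control period).
- manip.get_image(name): name is "scene" or "top"; returns the picture (420x560x3 uint8, red, green, blue); there is no depth.
- manip.camera_params(name): a dict with "vfov" (degrees; the focal length in pixels is half the picture's height over the tangent of half this angle, whatever the lens; pixels are square), "cx", "cy" (the principal point, pixels), "rvec" (rotation vector, rad) and "tvec" (3), from world to camera coordinates, as OpenCV has them. Camera axes: x right, y down, z forward; pixel columns grow to the right and rows downward; lengths in m; the calibration is good to about 2 mm. A picture is of the moment at which its call begins. camera_params takes no time and is no camera call.
- manip.hand_in(): hands the job in; it is judged then, once.
The state is a dict: "t": time; "joint_positions": joint angles; "qd": joint speeds; "effort": joint torques, N m; "position": TCP position; "ee_rot": TCP orientation; "wrist_force": force on the tool from outside, world axes, zero at the start; "ft_torque": the same for the moment, N m; "opening": finger opening in m; "finger_force": force on a finger pad.
Only numpy, scipy, OpenCV 4.12 (cv2) and the standard library are available. Lean on these libraries where they do the work, as an engineer would, in place of code of your own. Each camera call takes 0.05 s, during which the arm holds its last target. There are 200 camera calls.

## Working session

There is one attempt and no reset: what is moved stays moved. The work goes in short steps, Python scripts to look and compute and a shell command to move; the robot and the scene stay as the last step left them, time stands still between calls to the robot, and variables do not carry over. Pictures are saved under pics/ and viewed, at most 10 in all, crops included, and the job is handed in when it is done.

```bash
mkdir -p pics
python3 - <<'E'
from rig import manip
import cv2
for n in("scene","top"):
    im=manip.get_image(n); cv2.imwrite(f"pics/{n}0.png",im[:,:,::-1]); print(n,manip.camera_params(n))
print(manip.get_state(),manip.tips_ahead)
E
```

```text
scene {'vfov': 50.7382251469168, 'cx': 270.8807888131875, 'cy': 203.24316666759478, 'rvec': array([ 1.74447286,  1.98462369, -0.63357975]), 'tvec': array([ 0.08589543, -0.3555264 ,  1.70367636])}
top {'vfov': 50.072047276257464, 'cx': 273.35069056573417, 'cy': 207.0374781357628, 'rvec': array([ 2.17446554, -2.17906324,  0.07086923]), 'tvec': array([0.01321476, 0.54984383, 1.12026536])}
{'t': 0.1, 'joint_positions': array([-1.39630771e+00,  1.81475112e-01,  1.60789342e+00, -7.32038005e-06,
        1.35381464e+00, -2.06331155e-01]), 'qd': array([-6.21036107e-05, -1.61380277e-03, -4.03259357e-03, -1.63954760e-03,
       -3.55486054e-04, -2.06033065e-03]), 'effort': array([-3.13632768e-05, -4.45882595e+01, -3.52238560e+01, -2.41499738e-04,
        4.19675474e-03,  4.10206133e-05]), 'position': array([ 0.21362791, -0.53331738,  0.23487659]), 'ee_rot': array([-3.14003441e+00, -3.18855140e-04,  3.80821103e-01]), 'wrist_force': array([-0.36326649, -0.50933748, -0.88273822]), 'ft_torque': array([ 0.02587619, -0.02451059, -0.03015171]), 'finger_force': 0.0, 'opening': 0.08537199879636764} 0.025
```

View pics/scene0.png

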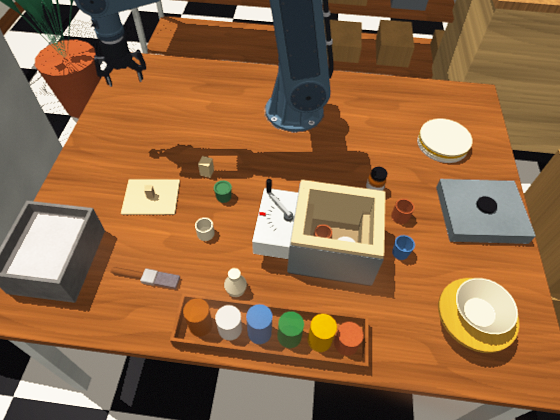

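View pics/top0.png

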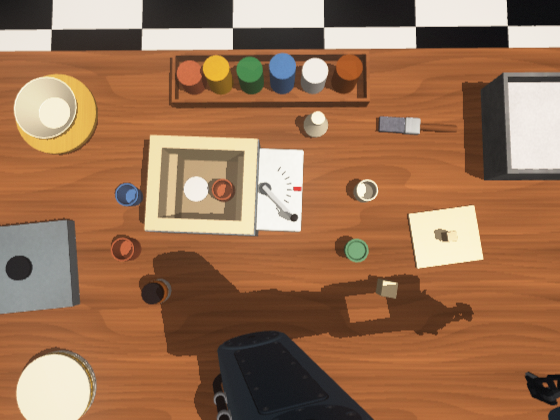

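The top view shows the kiln at about (202,186), with the lever pivot at (264,187), the handle at (294,217) and the red mark at (297,189). The setter is at (196,189), the beaker at (123,250), the cup at (367,190) and the plate at (446,237). Next I'll measure from enlarged crops.

```bash
cat > h.py <<'E'
import numpy as np, cv2
from rig import manip
def cam(n):
    p=manip.camera_params(n); R=cv2.Rodrigues(p['rvec'])[0]; f=210/np.tan(np.radians(p['vfov'])/2)
    return R,np.array(p['tvec']),f,p['cx'],p['cy']
def ray(n,u,v,z):
    R,t,f,cx,cy=cam(n); d=R.T@np.array([(u-cx)/f,(v-cy)/f,1]); c=-R.T@t
    return c+d*(z-c[2])/d[2]
def proj(n,P):
    R,t,f,cx,cy=cam(n); q=R@np.array(P)+t; return q[:2]/q[2]*f+[cx,cy]
def blobs(im,lo,hi,amin=40):
    hsv=cv2.cvtColor(im,cv2.COLOR_RGB2HSV); m=cv2.inRange(hsv,np.array(lo),np.array(hi))
    return [(c,cv2.contourArea(c)) for c in cv2.findContours(m,cv2.RETR_EXTERNAL,cv2.CHAIN_APPROX_NONE)[0] if cv2.contourArea(c)>amin]
E
python3 - <<'E'
from h import *
im=cv2.imread("pics/top0.png")
a=cv2.resize(im[125:305,95:310],None,fx=3.3,fy=3.3,interpolation=cv2.INTER_CUBIC); cv2.imwrite("pics/c1.png",a)
b=cv2.resize(im[160:290,335:495],None,fx=4.5,fy=4.5,interpolation=cv2.INTER_CUBIC); cv2.imwrite("pics/c2.png",b)
for nm,u,v,z in [("beaker",123,249,.06),("cup",367,190,.05),("setter",196,189,.035),("pot",222,190,.085),("mark",297,189,.135),("handle",294,217,.201),("pivot",264,187,.151),("plate",446,237,.008),("k1",150,136,.175),("k2",259,137,.175),("k3",255,235,.175),("k4",145,233,.175)]:
    print(nm,ray("top",u,v,z).round(3))
E
```

```text
beaker [0.445 0.379 0.06 ]
cup [ 0.589 -0.22   0.05 ]
setter [0.595 0.207 0.035]
pot [0.586 0.135 0.085]
mark [ 0.582 -0.043  0.135]
handle [ 0.515 -0.034  0.201]
pivot [0.585 0.032 0.151]
plate [ 0.473 -0.427  0.008]
k1 [0.698 0.285 0.175]
k2 [0.694 0.042 0.175]
k3 [0.477 0.051 0.175]
k4 [0.482 0.292 0.175]
```

View pics/c1.png

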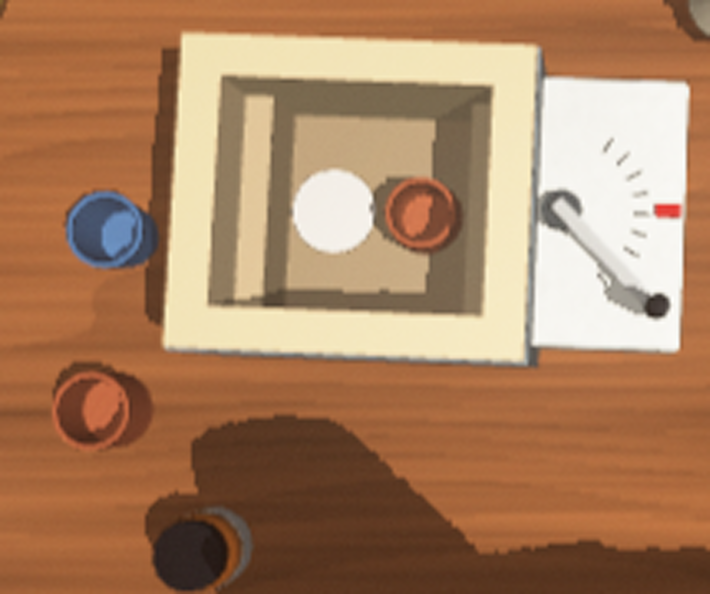

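View pics/c2.png

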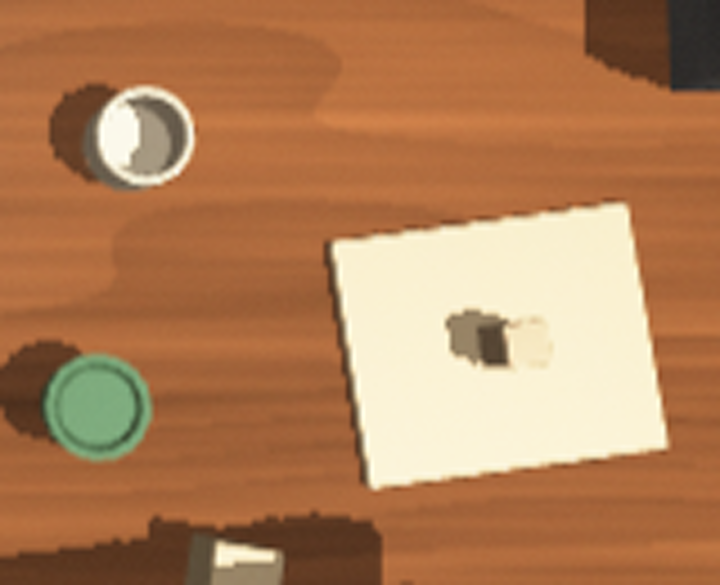

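Crop c1 (scale 3.3, offset 95,125) shows the setter at (333,211), beaker rim at (91,412), mark at (667,211), pivot at (562,209) and handle top at (657,305). The chamber's inner rim corners are (221,75), (492,88), (482,314) and (209,302). Crop c2 (scale 4.5, offset 335,160) shows the cup rim at (145,136) and the plate corners at (331,240), (628,203), (668,447) and (370,489).

Run:
```python
from h import *
A=lambda x,y,z:ray("top",95+(x+.5)/3.3-.5,125+(y+.5)/3.3-.5,z)
B=lambda x,y,z:ray("top",335+(x+.5)/4.5-.5,160+(y+.5)/4.5-.5,z)
inn=[A(*p,.175) for p in [(221,75),(492,88),(482,314),(209,302)]]
out=[A(*p,.175) for p in [(181,33),(541,45),(527,361),(164,348)]]
for q in(inn,out):
    q=np.array(q); ex=(q[0]+q[1]-q[2]-q[3])/2; ey=(q[0]+q[3]-q[1]-q[2])/2
    print("kiln c",q.mean(0).round(4),"sizes",np.linalg.norm(ex).round(4),np.linalg.norm(ey).round(4),"yaw",np.arctan2(ex[1],ex[0]).round(3),np.arctan2(-ey[0],ey[1]).round(3))
for n,p in dict(setter=A(333,211,.035),beaker=A(91,412,.06),mark=A(667,211,.135),handle=A(657,305,.201),pivot=A(562,209,.151),pot=A(422,214,.085),blue=A(104,230,.058),cup=B(145,136,.05),green=B(98,408,.05)).items(): print(n,p.round(4))
q=np.array([B(*p,.008) for p in[(331,240),(628,203),(668,447),(370,489)]]); ex=(q[0]+q[1]-q[2]-q[3])/2; ey=(q[0]+q[3]-q[1]-q[2])/2
print("plate",q.mean(0).round(4),np.linalg.norm(ex).round(4),np.linalg.norm(ey).round(4),np.arctan2(ex[1],ex[0]).round(3),np.arctan2(-ey[0],ey[1]).round(3))
print("prop top",B(530,342,.05).round(4))
# scene check
for n,P in dict(beaker=[.443,.381,.06],cup=[.587,-.222,.05],setter=[.592,.207,.035],kc=[.588,.168,.175]).items(): print(n,proj("scene",P).round(1),proj("top",P).round(1))
im=manip.get_image("scene"); 
c=cv2.resize(im[120:290,100:420],None,fx=2.5,fy=2.5,interpolation=cv2.INTER_CUBIC); cv2.imwrite("pics/s1.png",c[:,:,::-1])
```

```text
kiln c [0.5907 0.1701 0.175 ] sizes 0.1527 0.1827 yaw -0.038 -0.049
kiln c [0.5897 0.1686 0.175 ] sizes 0.2127 0.2426 yaw -0.038 -0.038
setter [0.5959 0.2079 0.035 ]
beaker [0.4438 0.3811 0.06  ]
mark [ 0.5834 -0.043   0.135 ]
handle [ 0.5145 -0.0335  0.201 ]
pivot [0.5831 0.0294 0.151 ]
pot [0.5876 0.1336 0.085 ]
blue [0.5794 0.3753 0.058 ]
cup [ 0.5898 -0.2198  0.05  ]
green [ 0.4408 -0.1916  0.05  ]
plate [ 0.4756 -0.4257  0.008 ] 0.1403 0.1696 0.128 0.13
prop top [ 0.4763 -0.427   0.05  ]
beaker [403.3 204.8] [122.3 249.8]
cup [202.4 223.4] [367.7 190.9]
setter [344.5 243.6] [195.9 190.1]
kc [337.8 214.2] [201.9 184.7]
```

View pics/s1.png

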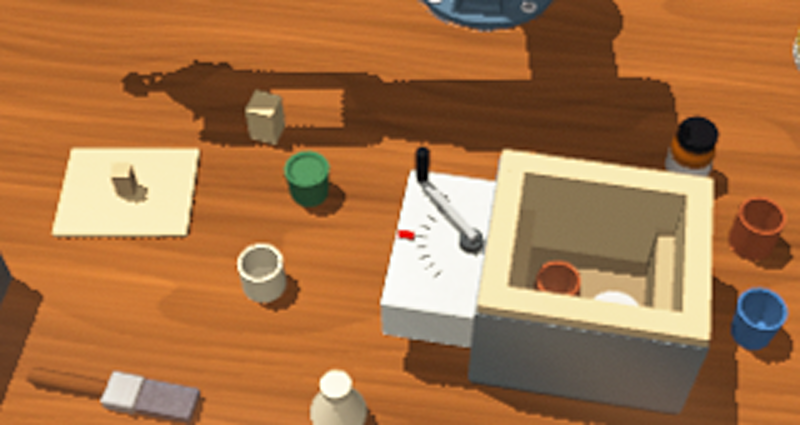

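The measured sizes fit: plate 140x170, rim 213x243, lever 93 mm. Kiln is at about (0.590, 0.169) with yaw -0.042. I'll start with the beaker, closing the jaws along kiln x.

```bash
cat >> h.py <<'E'
from scipy.spatial.transform import Rotation as Ro
def go(*targets):
    "print tool shift and turn from the present pose to each (x,y,z,yaw), tool down"
    s=manip.get_state(); R=Ro.from_euler('xyz',s['ee_rot']); print("at",s['position'].round(4),s['ee_rot'].round(3),"t",round(s['t'],2),"open",round(s['opening'],4))
    for x,y,z,w in targets:
        T=Ro.from_euler('xyz',[np.pi,0,w]); print((R.inv().apply(np.array([x,y,z])-s['position'])).round(4).tolist(),(R.inv()*T).as_rotvec().round(4).tolist())
E
python3 -c "
from h import *
print(ray('top',152.6,292.6,.085))
go((.444,.381,.20,1.529),(.444,.381,.048,1.529))"
```

```text
[0.34239823 0.29774378 0.085     ]
at [ 0.2137 -0.5334  0.235 ] [-3.14  -0.     0.381] t 0.15 open 0.0856
[0.5537, -0.7632, 0.0361] [-0.001, -0.001, -1.1482]
[0.5537, -0.763, 0.1881] [-0.001, -0.001, -1.1482]
```

```bash
python3 -m handwheel '[[[0.554,-0.763,0],[0,0,-1.148],0.085],[[0.554,-0.763,0],[0,0,-1.148],0.085],[[0.554,-0.763,0],[0,0,-1.148],0.085],[[0.554,-0.763,0],[0,0,-1.148],0.085],[[0.554,-0.763,0],[0,0,-1.148],0.085],[[0.554,-0.763,0],[0,0,-1.148],0.085],[[0.554,-0.763,0],[0,0,-1.148],0.085],[[0.554,-0.763,0],[0,0,-1.148],0.085],[[0.554,-0.763,0],[0,0,-1.148],0.085],[[0.554,-0.763,0],[0,0,-1.148],0.085],[[0.554,-0.763,0],[0,0,-1.148],0.085],[[0.554,-0.763,0],[0,0,-1.148],0.085],[[0.554,-0.763,0],[0,0,-1.148],0.085],[[0.554,-0.763,0],[0,0,-1.148],0.085],[[0.554,-0.763,0],[0,0,-1.148],0.085],[[0.554,-0.763,0],[0,0,-1.148],0.085],[[0.554,-0.763,0.04],[0,0,-1.148],0.085],[[0.554,-0.763,0.08],[0,0,-1.148],0.085]]' 40; python3 -c "
from h import *
go((.444,.381,.048,1.529))"
```

```text
t: 2.4
position: [0.4445, 0.38, 0.155]
ee_rot: [3.141, -0.0, 1.529]
wrist_force: [-0.6, -0.6, -0.1]
opening: 0.085
finger_force: 0.0
at [0.4445 0.38   0.155 ] [ 3.141 -0.     1.529] t 2.4 open 0.085
[0.001, -0.0006, 0.107] [0.0007, -0.0, -0.0001]
```

```bash
python3 -m handwheel '[[[0.001,0,0.04],[0,0,0],0.085],[[0.001,0,0.08],[0,0,0],0.085],[[0.001,0,0.105],[0,0,0],0.085],[[0.001,0,0.107],[0,0,0],0.085],[[0.001,0,0.107],[0,0,0],0.07],[[0.001,0,0.107],[0,0,0],0.06],[[0.001,0,0.107],[0,0,0],0.05],[[0.001,0,0.107],[0,0,0],0.045],[[0.001,0,0.107],[0,0,0],0.045],[[0.001,0,0.107],[0,0,0],0.045]]' 35; python3 -c "
from h import *
go((.595,.208,.29,1.529))"
```

```text
t: 3.65
position: [0.4454, 0.382, 0.0506]
ee_rot: [3.139, -0.001, 1.529]
wrist_force: [-1.2, -2.0, 6.1]
opening: 0.0555
finger_force: 37.1
at [0.4454 0.382  0.0506] [ 3.139e+00 -1.000e-03  1.529e+00] t 3.65 open 0.0555
[-0.1673, 0.1572, -0.2392] [0.0023, -0.0012, 0.0001]
```

```bash
python3 -m handwheel '[[[0,0,-0.04],[0,0,0],0.045],[[0,0,-0.1],[0,0,0],0.045],[[0,0,-0.16],[0,0,0],0.045],[[0,0,-0.22],[0,0,0],0.045],[[0,0,-0.235],[0,0,0],0.045]]' 35
python3 - <<'E'
from h import *
print({k:manip.get_state()[k] for k in('wrist_force','opening','finger_force')})
go((.595,.208,.29,1.529))
im=manip.get_image("scene"); c=cv2.resize(im[90:290,260:460],None,fx=3,fy=3); cv2.imwrite("pics/s2.png",c[:,:,::-1])
E
```

```text
t: 4.28
position: [0.4463, 0.3826, 0.2897]
ee_rot: [3.133, -0.005, 1.529]
wrist_force: [-0.4, 0.8, -2.8]
opening: 0.0553
finger_force: 39.3
{'wrist_force': array([-0.40977763,  0.79784149, -2.75916702]), 'opening': 0.05529006853694282, 'finger_force': 39.27544813603163}
at [0.4463 0.3826 0.2897] [ 3.133 -0.005  1.529] t 4.28 open 0.0553
[-0.1682, 0.1559, 0.0002] [0.0082, -0.005, 0.0001]
```

View pics/s2.png

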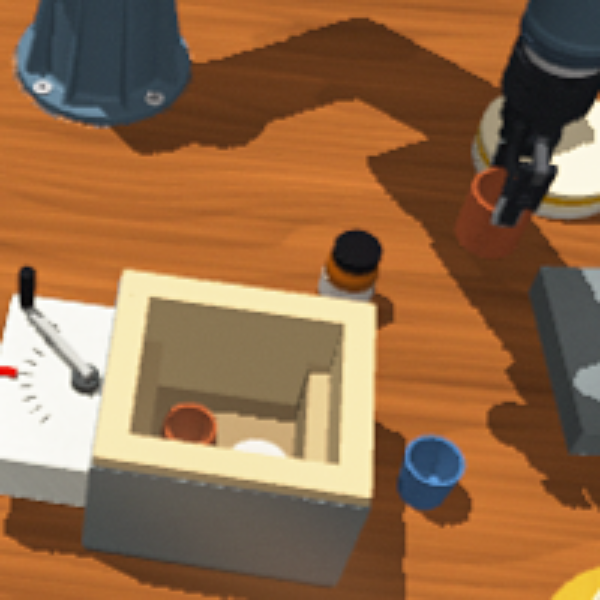

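The beaker seems to sit off-centre in the jaws: rim at about (492,187) in the crop, near finger at about (525,190). I'll check that numerically in both views.

Run:
```python
from h import *
P=manip.get_state()['position']
ims={n:manip.get_image(n) for n in("scene","top")}
for n in ims:
    im=ims[n]; z=P[2]-.0506
    e=proj(n,[P[0],P[1],z+.03]); print(n,"expected mid",e.round(1), "10mm in y:",(proj(n,[P[0],P[1]+.01,z+.03])-e).round(1),"10mm x",(proj(n,[P[0]+.01,P[1],z+.03])-e).round(1))
    for c,a in blobs(im,(3,120,60),(11,235,215),60):
        x,y,w,h=cv2.boundingRect(c)
        if abs(x+w/2-e[0])<50 and abs(y+h/2-e[1])<50: print("  blob",x,y,w,h,a)
a=cv2.resize(ims["scene"][110:190,390:470],None,fx=5,fy=5,interpolation=cv2.INTER_CUBIC)
e=proj("top",P).astype(int); b=cv2.resize(ims["top"][max(e[1]-50,0):e[1]+50,max(e[0]-50,0):e[0]+50],(400,400),interpolation=cv2.INTER_CUBIC)
print(e); cv2.imwrite("pics/s3.png",np.hstack([a,b])[:,:,::-1])
```

```text
scene expected mid [423.5 160.6] 10mm in y: [3.7 0.4] 10mm x [0.3 2.8]
  blob 411 145 26 32 400.0
top expected mid [ 85.2 250.2] 10mm in y: [-5.  0.] 10mm x [ 0.2 -5.1]
[ 80 250]
```

View pics/s3.png

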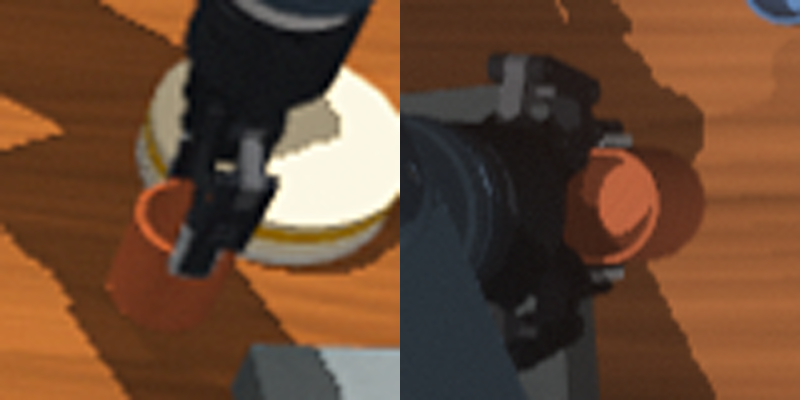

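Both views put the beaker within about 2 mm of centre in the jaws: scene blob mid (424,161) against (423.5,160.6) expected. I'll carry it over the setter.

```bash
python3 -m handwheel '[[[-0.06,0.055,0],[0.007,-0.004,0],0.045],[[-0.12,0.11,0],[0.007,-0.004,0],0.045],[[-0.168,0.156,0],[0.007,-0.004,0],0.045],[[-0.168,0.156,0],[0.007,-0.004,0],0.045],[[-0.168,0.156,0.05],[0.007,-0.004,0],0.045],[[-0.168,0.156,0.1],[0.007,-0.004,0],0.045],[[-0.168,0.156,0.12],[0.007,-0.004,0],0.045],[[-0.168,0.156,0.12],[0.007,-0.004,0],0.045]]' 35
python3 - <<'E'
from h import *
im=cv2.cvtColor(cv2.imread("pics/top0.png"),cv2.COLOR_BGR2RGB)
for c,a in blobs(im[150:230,170:250],(0,0,215),(180,22,255),100):
    (x,y),r=cv2.minEnclosingCircle(c); x0,y0,w,h=cv2.boundingRect(c); print("setter",a,r,w,h,ray("top",170+x0+(w-1)/2,150+y0+(h-1)/2,.035))
go((.5955,.208,.12,1.529),(.5955,.208,.0856,1.529))
E
```

```text
t: 5.42
position: [0.5915, 0.2069, 0.1608]
ee_rot: [-3.129, 0.005, 1.529]
wrist_force: [0.1, -0.1, -0.7]
opening: 0.0554
finger_force: 39.3
setter 417.5 12.14913558959961 24 24 [0.59617782 0.20808159 0.035     ]
at [0.5915 0.2069 0.1608] [-3.129  0.005  1.529] t 5.42 open 0.0554
[0.0015, 0.0045, 0.0408] [-0.0126, 0.0051, -0.0]
[0.0017, 0.0049, 0.0752] [-0.0126, 0.0051, -0.0]
```

```bash
python3 -m handwheel '[[[0,0.003,0.02],[-0.006,0.003,0],0.045],[[0,0.003,0.04],[-0.006,0.003,0],0.045],[[0,0.003,0.04],[-0.006,0.003,0],0.045],[[0,0.003,0.04],[-0.006,0.003,0],0.045]]' 35
python3 - <<'E'
from h import *
go((.5955,.208,.0856,1.529))
E
```

```text
t: 5.92
position: [0.5965, 0.207, 0.1246]
ee_rot: [3.142, 0.001, 1.529]
wrist_force: [0.5, 0.4, -1.3]
opening: 0.0556
finger_force: 39.3
at [0.5965 0.207  0.1246] [3.142e+00 1.000e-03 1.529e+00] t 5.92 open 0.0556
[0.001, -0.0011, 0.039] [0.0001, 0.0008, -0.0]
```

```bash
python3 -m handwheel '[[[0.001,-0.001,0.015],[0,0,0],0.045],[[0.001,-0.001,0.026],[0,0,0],0.045],[[0.001,-0.001,0.033],[0,0,0],0.045],[[0.001,-0.001,0.035],[0,0,0],0.045],[[0.001,-0.001,0.037],[0,0,0],0.045],[[0.001,-0.001,0.038],[0,0,0],0.045]]' 35
```

```text
t: 6.68
position: [0.5953, 0.2078, 0.0859]
ee_rot: [-3.141, 0.001, 1.529]
wrist_force: [-0.3, -0.2, -1.9]
opening: 0.0555
finger_force: 39.3
```

```bash
python3 -m handwheel '[[[0,0,0.001],[0,0,0],0.045],[[0,0,0.002],[0,0,0],0.045],[[0,0,0.002],[0,0,0],0.045]]' 35
```

```text
t: 7.05
position: [0.5953, 0.2078, 0.0857]
ee_rot: [-3.141, 0.001, 1.529]
wrist_force: [-6.1, -2.0, 9.2]
opening: 0.0555
finger_force: 40.5
```

```bash
python3 -m handwheel '[[[0,0,-0.001],[0,0,0],0.057],[[0,0,-0.001],[0,0,0],0.06],[[0,0,-0.001],[0,0,0],0.07],[[0,0,-0.001],[0,0,0],0.08],[[0,0,-0.001],[0,0,0],0.08],[[0,0,-0.03],[0,0,0],0.08],[[0,0,-0.08],[0,0,0],0.08],[[0,0,-0.14],[0,0,0],0.08],[[0,0,-0.2],[0,0,0],0.08],[[0,0,-0.2],[0,0,0],0.08]]' 35
python3 - <<'E'
from h import *
go((.45,-.10,.29,.6),(.476,-.4265,.16,.129),(.476,-.4265,.040,.129),(.476,-.4265,.16,.129+np.pi/2))
E
```

```text
t: 8.3
position: [0.5983, 0.2085, 0.2909]
ee_rot: [3.131, -0.001, 1.529]
wrist_force: [-0.2, -1.2, 0.1]
opening: 0.0802
finger_force: 0.0
at [0.5983 0.2085 0.2909] [ 3.131e+00 -1.000e-03  1.529e+00] t 8.3 open 0.0802
[-0.3144, -0.1353, -0.001] [0.0096, -0.0064, 0.9289]
[-0.6397, -0.0971, 0.129] [0.0083, -0.0089, 1.3999]
[-0.6399, -0.0984, 0.249] [0.0083, -0.0089, 1.3999]
[-0.6397, -0.0971, 0.129] [0.0112, -0.0004, -0.1708]
```

```bash
python3 -m handwheel '[[[-0.06,-0.009,0],[0,0,-0.03],0.06],[[-0.12,-0.018,0],[0,0,-0.171],0.06],[[-0.18,-0.027,0],[0,0,-0.171],0.06],[[-0.24,-0.036,0],[0,0,-0.171],0.06],[[-0.3,-0.045,0],[0,0,-0.171],0.06],[[-0.36,-0.054,0],[0,0,-0.171],0.06],[[-0.42,-0.063,0],[0,0,-0.171],0.06],[[-0.48,-0.072,0],[0,0,-0.171],0.06],[[-0.54,-0.081,0.03],[0,0,-0.171],0.06],[[-0.6,-0.09,0.06],[0,0,-0.171],0.06],[[-0.64,-0.095,0.1],[0,0,-0.171],0.06],[[-0.64,-0.095,0.13],[0,0,-0.171],0.06],[[-0.64,-0.095,0.13],[0,0,-0.171],0.06],[[-0.64,-0.095,0.13],[0,0,-0.171],0.06]]' 35
python3 - <<'E'
from h import *
im=manip.get_image("top"); c=cv2.resize(im[125:245,140:320],None,fx=4,fy=4,interpolation=cv2.INTER_CUBIC); cv2.imwrite("pics/t2.png",c[:,:,::-1])
print("setter mid expected rim px",proj("top",[.596,.208,.095]))
for cc,a in blobs(im[150:230,170:250],(3,100,60),(12,235,255),60):
    x0,y0,w,h=cv2.boundingRect(cc); print(x0+170,y0+150,w,h,a, ray("top",170+x0+(w-1)/2,150+y0+(h-1)/2,.095))
go((.476,-.4265,.040,1.70))
E
```

```text
t: 10.05
position: [0.4738, -0.4274, 0.1552]
ee_rot: [-3.141, 0.001, 1.7]
wrist_force: [-0.2, 0.9, -0.1]
opening: 0.0599
finger_force: 0.0
setter mid expected rim px [190.90311457 185.61735627]
211 179 24 23 395.5 [0.58524644 0.13237419 0.095     ]
179 174 28 26 506.5 [0.59386686 0.20415292 0.095     ]
at [ 0.4742 -0.4277  0.1561] [3.141e+00 3.000e-03 1.701e+00] t 10.1 open 0.0599
[0.0013, 0.0019, 0.1161] [0.0001, 0.0028, 0.0007]
```

View pics/t2.png

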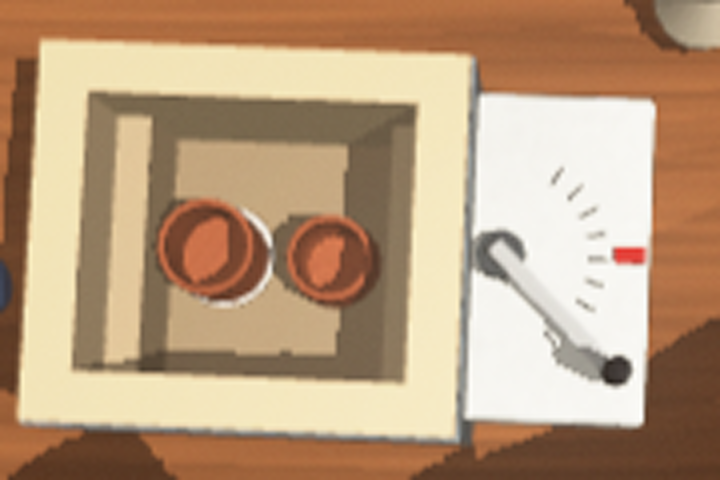

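The beaker stands upright on the setter. Its rim centre is at crop (206,250), within about 3 mm of middle, and a white crescent of the disc shows at its lower right because of parallax. The pot hasn't moved. Next is gripping the plate's prop.

```bash
python3 -m handwheel '[[[0.001,0.002,0.05],[0,0,0],0.06],[[0.001,0.002,0.095],[0,0,0],0.06],[[0.001,0.002,0.113],[0,0,0],0.06],[[0.001,0.002,0.114],[0,0,0],0.06],[[0.001,0.002,0.114],[0,0,0],0.04],[[0.001,0.002,0.114],[0,0,0],0.02],[[0.001,0.002,0.114],[0,0,0],0.012],[[0.001,0.002,0.114],[0,0,0],0.012],[[0.001,0.002,0.114],[0,0,0],0.012],[[0.001,0.002,0.114],[0,0,0],0.012]]' 80; python3 -c "
from h import *
go((.5895,.169,.145,1.529))"
```

```text
t: 11.35
position: [0.4761, -0.4278, 0.043]
ee_rot: [3.141, 0.004, 1.7]
wrist_force: [-0.5, 1.1, 6.0]
opening: 0.0217
finger_force: 79.4
at [ 0.4761 -0.4278  0.043 ] [3.141 0.004 1.7  ] t 11.35 open 0.0217
[0.5768, 0.1894, -0.1042] [0.0011, 0.0039, 0.1708]
```

```bash
python3 -m handwheel '[[[0,0,-0.02],[0,0,0],0.012],[[0,0,-0.06],[0,0,0],0.012],[[0,0,-0.11],[0,0,0],0.012],[[0,0,-0.16],[0,0,0],0.012],[[0.01,0.003,-0.21],[0,0,0.02],0.012],[[0.04,0.013,-0.25],[0,0,0.06],0.012],[[0.09,0.03,-0.26],[0,0,0.1],0.012],[[0.14,0.046,-0.26],[0,0,0.14],0.012],[[0.19,0.062,-0.26],[0,0,0.171],0.012],[[0.24,0.079,-0.26],[0,0,0.171],0.012],[[0.29,0.095,-0.26],[0,0,0.171],0.012],[[0.34,0.112,-0.26],[0,0,0.171],0.012],[[0.39,0.128,-0.26],[0,0,0.171],0.012],[[0.44,0.144,-0.26],[0,0,0.171],0.012],[[0.49,0.161,-0.26],[0,0,0.171],0.012],[[0.53,0.174,-0.26],[0,0,0.171],0.012],[[0.565,0.186,-0.26],[0,0,0.171],0.012],[[0.577,0.189,-0.255],[0,0,0.171],0.012],[[0.577,0.189,-0.25],[0,0,0.171],0.012],[[0.577,0.189,-0.25],[0,0,0.171],0.012]]' 80
python3 - <<'E'
from h import *
go((.5895,.169,.148,1.529))
E
```

```text
t: 13.85
position: [0.5879, 0.169, 0.289]
ee_rot: [-3.139, 0.002, 1.528]
wrist_force: [-0.6, -0.2, -3.6]
opening: 0.0214
finger_force: 79.2
at [0.5879 0.169  0.289 ] [-3.139e+00  2.000e-03  1.528e+00] t 13.85 open 0.0214
[0.0003, 0.0019, 0.141] [-0.0026, 0.0018, -0.0012]
```

```bash
python3 -m handwheel '[[[0,0.001,0.03],[0,0,0],0.012],[[0,0.001,0.05],[0,0,0],0.012],[[0,0.001,0.05],[0,0,0],0.012],[[0,0.001,0.05],[0,0,0],0.012]]' 80
python3 - <<'E'
from h import *
go((.5895,.169,.148,1.529))
im=manip.get_image("top"); im2=manip.get_image("scene")
a=cv2.resize(im[120:250,130:270],(560,520),interpolation=cv2.INTER_CUBIC); cv2.imwrite("pics/t3.png",a[:,:,::-1])
cv2.imwrite("pics/t3s.png",im2[:,:,::-1])
E
```

```text
t: 14.35
position: [0.59, 0.1698, 0.2406]
ee_rot: [3.142, 0.001, 1.528]
wrist_force: [0.7, -0.3, -4.2]
opening: 0.0216
finger_force: 79.2
at [0.59   0.1698 0.2406] [3.142e+00 1.000e-03 1.528e+00] t 14.35 open 0.0216
[-0.0008, -0.0004, 0.0926] [0.0001, 0.0009, -0.0007]
```

View pics/t3.png

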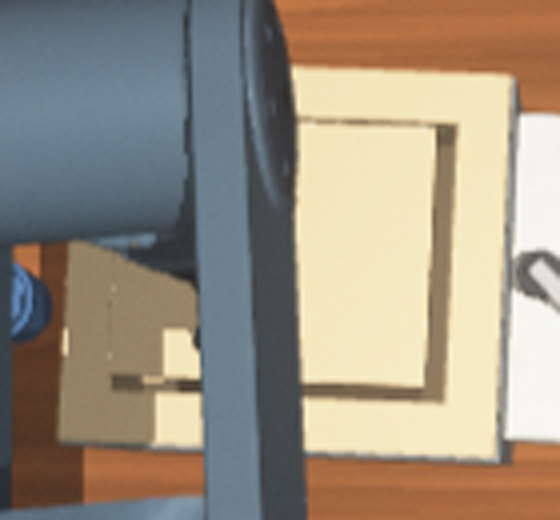

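The plate hovers over the opening. Its right corners are at (437,128) and (425,388), and the opening's are at (457,125) and (444,402), in crop scale 4 with offset 130,120. I'll compare them by ray casting.

Run:
```python
from h import *
A=lambda x,y,z:ray("top",130+(x+.5)/4-.5,120+(y+.5)/4-.5,z)
P=manip.get_state()['position']; zt=P[2]-.043+.008
ex=np.array([np.cos(-.042),np.sin(-.042),0]); ey=np.array([.042,.999,0])
p1,p2=A(437,128,zt),A(425,388,zt); k1,k2=A(457,125,.175),A(444,402,.175)
print("plate right mid",(p1+p2)/2,"len",np.linalg.norm(p1-p2),"yaw",np.arctan2(*(p1-p2)[[1,0]]),"centre",(p1+p2)/2+.085*ey)
print("kiln right mid",(k1+k2)/2,"len",np.linalg.norm(k1-k2),"yaw",np.arctan2(*(k1-k2)[[1,0]]),"centre",(k1+k2)/2+.092*ey, "TCP",P)
```

```text
plate right mid [0.58533773 0.08668887 0.2061538 ] len 0.13992501602516938 yaw -0.04139992926929336 centre [0.58890773 0.17160387 0.2061538 ]
kiln right mid [0.58632079 0.0787781  0.175     ] len 0.15386562453849803 yaw -0.0430071327509583 centre [0.59018479 0.1706861  0.175     ] TCP [0.59023182 0.17012648 0.2411538 ]
```

Plate and opening agree to about 1 mm with matching yaw, so I'll lower it.

```bash
python3 -m handwheel '[[[0,0,0.02],[0,0,0],0.012],[[0,0,0.04],[0,0,0],0.012],[[0,0,0.06],[0,0,0],0.012],[[0,0,0.075],[0,0,0],0.012],[[0,0,0.084],[0,0,0],0.012],[[0,0,0.088],[0,0,0],0.012],[[0,0,0.09],[0,0,0],0.012],[[0,0,0.09],[0,0,0],0.012]]' 80
```

```text
t: 15.45
position: [0.5897, 0.1701, 0.1502]
ee_rot: [-3.142, 0.001, 1.529]
wrist_force: [0.6, -0.6, -3.7]
opening: 0.0218
finger_force: 79.2
```

```bash
python3 -m handwheel '[[[0,0,0.001],[0,0,0],0.012],[[0,0,0.002],[0,0,0],0.012],[[0,0,0.003],[0,0,0],0.012]]' 80
```

```text
t: 15.82
position: [0.5896, 0.1701, 0.148]
ee_rot: [-3.141, 0.001, 1.529]
wrist_force: [-5.0, -1.3, 8.7]
opening: 0.0215
finger_force: 80.8
```

```bash
python3 -m handwheel '[[[0,0,-0.001],[0,0,0],0.022],[[0,0,-0.001],[0,0,0],0.03],[[0,0,-0.001],[0,0,0],0.045],[[0,0,-0.001],[0,0,0],0.055],[[0,0,-0.02],[0,0,0],0.055],[[0,0,-0.07],[0,0,0],0.055],[[0,0,-0.12],[0,0,0],0.06],[[-0.02,0.001,-0.15],[0,0,0],0.085],[[-0.08,0.004,-0.15],[0,0,0],0.085],[[-0.14,0.006,-0.15],[0,0,0],0.085],[[-0.2,0.008,-0.15],[0,0,0],0.085],[[-0.26,0.011,-0.15],[0,0,0],0.085],[[-0.32,0.014,-0.13],[0,0,0],0.085],[[-0.37,0.016,-0.09],[0,0,0],0.085],[[-0.39,0.0165,-0.04],[0,0,0],0.085],[[-0.39,0.0165,0],[0,0,0],0.085],[[-0.39,0.0165,0],[0,0,0],0.085],[[-0.39,0.0165,0],[0,0,0],0.085]]' 35
python3 - <<'E'
from h import *
im=manip.get_image("top"); im2=manip.get_image("scene")
go((.590,-.220,.042,1.529))
c=cv2.resize(im[125:245,140:320],(540,360),interpolation=cv2.INTER_CUBIC); d=cv2.resize(im2[170:290,240:400],(480,360),interpolation=cv2.INTER_CUBIC)
cv2.imwrite("pics/t4.png",np.hstack([c[:,:370],d[:,:430]])[:,:,::-1])
E
```

```text
t: 18.08
position: [0.5908, -0.2207, 0.1498]
ee_rot: [3.14, 0.003, 1.529]
wrist_force: [0.6, 0.2, 0.7]
opening: 0.0847
finger_force: 0.0
at [ 0.5913 -0.2207  0.1504] [3.138e+00 3.000e-03 1.530e+00] t 18.18 open 0.0849
[0.001, -0.0017, 0.1084] [0.0034, 0.0034, 0.0006]
```

View pics/t4.png

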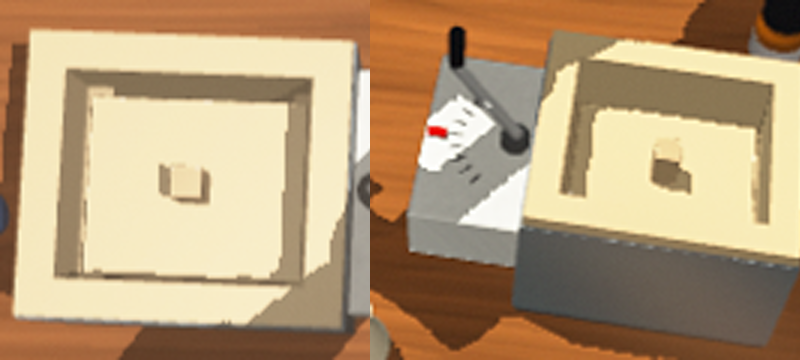

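The plate lies flat and square in the chamber, its prop in the middle at crop (187,182), with even gaps around it. That was my tenth and last picture, so I'll go by numbers now. Next is the cup.

```bash
python3 -m handwheel '[[[0.001,-0.001,0.05],[0,0,0],0.085],[[0.001,-0.001,0.09],[0,0,0],0.085],[[0.001,-0.001,0.106],[0,0,0],0.085],[[0.001,-0.001,0.107],[0,0,0],0.085],[[0.001,-0.001,0.107],[0,0,0],0.07],[[0.001,-0.001,0.107],[0,0,0],0.055],[[0.001,-0.001,0.107],[0,0,0],0.045],[[0.001,-0.001,0.107],[0,0,0],0.04],[[0.001,-0.001,0.107],[0,0,0],0.04],[[0.001,-0.001,0.107],[0,0,0],0.04]]' 35
python3 - <<'E'
from h import *
# plate centre (.5895,.170); cup place 49 mm to -y of it
go((.5895-.049*.042,.170-.049,.30,1.529))
E
```

```text
t: 19.42
position: [0.5897, -0.2201, 0.0422]
ee_rot: [3.14, 0.003, 1.529]
wrist_force: [-1.0, 0.5, 6.1]
opening: 0.0513
finger_force: 36.9
at [ 0.5897 -0.2201  0.0422] [3.140e+00 3.000e-03 1.529e+00] t 19.43 open 0.0513
[0.34, -0.0161, -0.2587] [0.0019, 0.0025, -0.0002]
```

```bash
python3 -m handwheel '[[[0,0,-0.02],[0,0,0],0.04],[[0,0,-0.06],[0,0,0],0.04],[[0,0,-0.11],[0,0,0],0.04],[[0,0,-0.17],[0,0,0],0.04],[[0.01,0,-0.22],[0,0,0],0.04],[[0.05,-0.002,-0.25],[0,0,0],0.04],[[0.1,-0.005,-0.25],[0,0,0],0.04],[[0.15,-0.007,-0.25],[0,0,0],0.04],[[0.2,-0.009,-0.25],[0,0,0],0.04],[[0.25,-0.012,-0.25],[0,0,0],0.04],[[0.3,-0.014,-0.25],[0,0,0],0.04],[[0.33,-0.016,-0.24],[0,0,0],0.04],[[0.34,-0.016,-0.21],[0,0,0],0.04],[[0.34,-0.016,-0.18],[0,0,0],0.04],[[0.34,-0.016,-0.16],[0,0,0],0.04],[[0.34,-0.016,-0.15],[0,0,0],0.04],[[0.34,-0.016,-0.15],[0,0,0],0.04],[[0.34,-0.016,-0.15],[0,0,0],0.04]]' 35
python3 - <<'E'
from h import *
go((.5875,.121,.1555,1.529))
im=manip.get_image("top"); P=manip.get_state()['position']
# prop top & cup check: bright low-saturation blobs near expected
e=proj("top",[P[0],P[1],P[2]+.008]); f=proj("scene",[P[0],P[1],P[2]+.008]); print(e,f)
E
```

```text
t: 21.68
position: [0.5876, 0.1211, 0.1912]
ee_rot: [3.14, 0.001, 1.529]
wrist_force: [-0.0, -0.2, -0.2]
opening: 0.0517
finger_force: 37.3
at [0.5876 0.1211 0.1912] [3.140e+00 1.000e-03 1.529e+00] t 21.68 open 0.0517
[-0.0001, -0.0001, 0.0357] [0.0011, 0.0009, -0.0003]
[221.70614369 183.3574486 ] [321.62030914 207.07297502]
```

```bash
python3 -m handwheel '[[[0,0,0.012],[0,0,0],0.04],[[0,0,0.023],[0,0,0],0.04],[[0,0,0.03],[0,0,0],0.04],[[0,0,0.033],[0,0,0],0.04],[[0,0,0.034],[0,0,0],0.04],[[0,0,0.034],[0,0,0],0.04]]' 35
```

```text
t: 22.48
position: [0.587, 0.1212, 0.156]
ee_rot: [-3.141, 0.001, 1.529]
wrist_force: [-0.4, -0.2, -0.8]
opening: 0.0515
finger_force: 37.4
```

```bash
python3 -m handwheel '[[[0,0,0.001],[0,0,0],0.04],[[0,0,0.002],[0,0,0],0.04],[[0,0,0.002],[0,0,0],0.04]]' 35
```

```text
t: 22.85
position: [0.5872, 0.1212, 0.1552]
ee_rot: [3.141, 0.001, 1.529]
wrist_force: [-3.2, -0.1, 6.3]
opening: 0.0515
finger_force: 38.1
```

```bash
python3 -m handwheel '[[[0,0,-0.001],[0,0,0],0.053],[[0,0,-0.001],[0,0,0],0.056],[[0,0,-0.001],[0,0,0],0.065],[[0,0,-0.001],[0,0,0],0.078],[[0,0,-0.001],[0,0,0],0.078],[[0,0,-0.03],[0,0,0],0.078],[[0,0,-0.08],[0,0,0],0.07],[[0,0,-0.12],[0,0,0],0.06],[[0,0,-0.12],[0,0,0],0.06]]' 35
python3 - <<'E'
from h import *
go((.514,-.0337,.275,.733),(.514,-.0337,.187,.733))
E
```

```text
t: 23.98
position: [0.5891, 0.1213, 0.2783]
ee_rot: [3.135, 0.001, 1.529]
wrist_force: [-0.1, -0.0, -0.9]
opening: 0.06
finger_force: 0.0
at [0.5891 0.1213 0.2783] [3.135e+00 1.000e-03 1.529e+00] t 23.98 open 0.06
[-0.1581, -0.0686, 0.003] [0.0069, -0.0022, 0.7959]
[-0.158, -0.0692, 0.091] [0.0069, -0.0022, 0.7959]
```

```bash
python3 -m handwheel '[[[-0.05,-0.02,0],[0,0,0.16],0.06],[[-0.1,-0.04,0],[0,0,0.32],0.06],[[-0.14,-0.06,0],[0,0,0.48],0.06],[[-0.158,-0.067,0],[0,0,0.64],0.06],[[-0.158,-0.067,0],[0,0,0.796],0.06],[[-0.158,-0.067,0.02],[0,0,0.796],0.06],[[-0.158,-0.067,0.04],[0,0,0.796],0.06],[[-0.158,-0.067,0.04],[0,0,0.796],0.06]]' 35
python3 - <<'E'
from h import *
go((.514,-.0337,.187,.733))
im=manip.get_image("top"); s=manip.get_image("scene")
e=proj("top",[.5872,.1212,.163]); print("cup rim exp",e.round(1),"scene",proj("scene",[.5872,.1212,.163]).round(1))
# cup and plate are near in colour: print coarse saturation map about the cup
hs=cv2.cvtColor(im,cv2.COLOR_RGB2HSV)
x,y=e.round().astype(int)
print(hs[y-22:y+23:2,x-24:x+25:2,1]); 
for c,a in blobs(im[150:230,280:310],(0,150,120),(6,255,255),8)+blobs(im[150:230,280:310],(174,150,120),(180,255,255),8):
    x0,y0,w,h=cv2.boundingRect(c); print("mark",x0+280,y0+150,w,h,ray("top",280+x0+(w-1)/2,150+y0+(h-1)/2,.135))
E
```

```text
t: 24.98
position: [0.5116, -0.0333, 0.2314]
ee_rot: [-3.137, 0.004, 0.733]
wrist_force: [0.2, 0.4, 0.0]
opening: 0.0601
finger_force: 0.0
at [ 0.5116 -0.0333  0.2314] [-3.137  0.004  0.733] t 24.98 open 0.0601
[0.0017, 0.0021, 0.0444] [-0.0045, 0.0041, -0.0003]
cup rim exp [223.7 185.6] scene [320.2 214.6]
[[83 86 84 84 75 55 55 54 53 53 52 52 53 52 52 53 53 52 82 81 84 85 53 53
  53]
 [84 84 82 85 82 85 74 53 53 54 53 54 54 52 53 52 53 52 83 83 79 86 52 51
  52]
 [84 84 85 86 85 83 84 83 81 74 69 54 52 53 54 54 53 56 82 81 80 86 53 51
  52]
 [84 84 86 86 85 82 83 82 81 84 82 82 73 70 53 53 53 60 80 80 80 86 52 50
  52]
 [84 83 84 84 82 82 83 83 83 82 82 82 83 82 83 81 72 60 80 78 80 85 51 51
  51]
 [84 84 81 83 83 82 83 82 81 82 79 72 68 74 80 82 80 81 79 80 80 84 70 51
  51]
 [83 80 83 84 82 81 83 80 75 63 60 60 62 58 60 67 81 80 80 80 79 82 81 82
  80]
 [82 82 83 82 83 83 81 80 56 66 69 63 62 63 63 63 65 80 81 79 82 81 79 80
  79]
 [88 87 86 86 82 83 81 59 63 67 64 57 57 55 53 57 59 65 80 80 80 83 80 80
  80]
 [91 91 90 90 91 83 79 60 66 59 55 55 55 54 55 54 55 56 78 80 79 85 81 
[... 349 characters left out ...]
81 61 61 54 55 56 56 54 54 54 56 61 63 78 80 83 77 79
  77]
 [83 83 83 83 81 80 80 79 58 60 55 54 52 56 57 59 56 60 75 78 80 80 78 79
  80]
 [83 82 81 83 81 81 80 82 79 62 55 55 56 56 54 59 60 71 80 78 81 83 80 78
  79]
 [84 83 81 80 81 82 80 82 81 80 80 64 61 67 64 62 71 78 80 78 83 81 79 79
  79]
 [83 81 83 80 81 82 81 82 82 83 81 82 81 75 76 79 81 78 79 80 83 82 80 79
  79]
 [82 82 73 76 81 81 82 81 82 83 82 80 80 82 79 79 78 80 80 79 84 79 81 79
  80]
 [81 82 52 53 53 55 76 84 82 82 80 81 79 81 80 82 80 79 81 79 84 79 80 80
  79]
 [83 72 53 53 53 52 53 51 51 72 74 80 79 80 79 80 80 81 80 80 85 80 77 77
  79]
 [80 53 54 54 53 53 53 52 52 52 51 72 78 79 80 79 81 80 77 77 86 77 79 77
  79]]
```

The cup stands upright where expected, a round shape about 24 px across at about (224,186). Now the lever.

```bash
python3 -m handwheel '[[[0.001,0.001,0.02],[0,0,0],0.06],[[0.001,0.001,0.04],[0,0,0],0.06],[[0.001,0.001,0.044],[0,0,0],0.06],[[0.001,0.001,0.044],[0,0,0],0.05],[[0.001,0.001,0.044],[0,0,0],0.035],[[0.001,0.001,0.044],[0,0,0],0.02],[[0.001,0.001,0.044],[0,0,0],0.008],[[0.001,0.001,0.044],[0,0,0],0.008],[[0.001,0.001,0.044],[0,0,0],0.008]]' 25
python3 - <<'E'
from h import *
s=manip.get_state(); P=s['position']; d=P[:2]-[.5839,.0297]; print(np.hypot(*d),np.arctan2(d[0],-d[1]))
im=manip.get_image("top")
for lo,hi in(((0,150,120),(6,255,255)),((172,150,120),(180,255,255))):
  for c,a in blobs(im,lo,hi,8):
    x0,y0,w,h=cv2.boundingRect(c)
    if 280<x0<310 and 170<y0<210: print("mark",x0,y0,w,h,ray("top",x0+(w-1)/2,y0+(h-1)/2,.135))
pv=np.array([.5839,.0297]); th0=np.arctan2(d[0],-d[1])
for th in np.linspace(th0,-.005,7)[1:]:
    go((pv[0]+.095*np.sin(th),pv[1]-.095*np.cos(th),P[2],np.pi/2+th))
E
```

```text
t: 26.2
position: [0.515, -0.034, 0.1907]
ee_rot: [3.141, 0.001, 0.733]
wrist_force: [-2.0, -0.0, 5.1]
opening: 0.0146
finger_force: 24.5
0.09380882072078783 -0.8242616286838105
at [ 0.515  -0.034   0.1907] [3.141e+00 1.000e-03 7.330e-01] t 26.25 open 0.0147
[-0.0001, 0.0129, 0.0] [0.0009, 0.001, -0.1502]
at [ 0.515  -0.034   0.1907] [3.141e+00 1.000e-03 7.330e-01] t 26.25 open 0.0147
[0.0027, 0.0256, 0.0] [0.0008, 0.001, -0.2868]
at [ 0.515  -0.034   0.1907] [3.141e+00 1.000e-03 7.330e-01] t 26.25 open 0.0147
[0.0072, 0.0377, 0.0] [0.0007, 0.0011, -0.4233]
at [ 0.515  -0.034   0.1907] [3.141e+00 1.000e-03 7.330e-01] t 26.25 open 0.0147
[0.0133, 0.0491, 0.0] [0.0006, 0.0011, -0.5599]
at [ 0.515  -0.034   0.1907] [3.141e+00 1.000e-03 7.330e-01] t 26.25 open 0.0147
[0.0209, 0.0596, 0.0] [0.0006, 0.0012, -0.6964]
at [ 0.515  -0.034   0.1907] [3.141e+00 1.000e-03 7.330e-01] t 26.25 open 0.0147
[0.0299, 0.069, 0.0] [0.0005, 0.0012, -0.833]
```

```bash
python3 -m handwheel '[[[0,0.0065,0],[0,0,-0.07],0.008],[[0,0.013,0],[0,0,-0.145],0.008],[[0.001,0.0195,0],[0,0,-0.215],0.008],[[0.0027,0.0256,0],[0,0,-0.285],0.008],[[0.0048,0.0318,0],[0,0,-0.355],0.008],[[0.0072,0.0377,0],[0,0,-0.425],0.008],[[0.0101,0.0435,0],[0,0,-0.49],0.008],[[0.0133,0.0491,0],[0,0,-0.56],0.008],[[0.017,0.0545,0],[0,0,-0.63],0.008],[[0.0209,0.0596,0],[0,0,-0.7],0.008],[[0.0253,0.0645,0],[0,0,-0.765],0.008],[[0.0299,0.069,0],[0,0,-0.833],0.008],[[0.0299,0.069,0],[0,0,-0.833],0.008],[[0.0299,0.069,0],[0,0,-0.833],0.008]]' 25
python3 - <<'E'
from h import *
P=manip.get_state()['position']; d=P[:2]-[.5839,.0297]; print(np.hypot(*d),np.arctan2(d[0],-d[1]))
im=manip.get_image("top"); hs=cv2.cvtColor(im,cv2.COLOR_RGB2HSV)
print(hs[182:198,288:306,1])
E
```

```text
t: 28.0
position: [0.5843, -0.0644, 0.1907]
ee_rot: [3.14, -0.0, 1.566]
wrist_force: [2.3, 5.2, 3.9]
opening: 0.0149
finger_force: 24.5
0.09410535094746741 0.003830605973472926
[[ 16  17  13  13  14  15  12  25  46  40  37  33  33  39  42  46  45  49]
 [ 17  18  13  15  16  15  16   0  31  43  40  29  34  34  42  41  44  42]
 [ 15  14  15  19  17  13  12  19  10  35  45  38  34  35  26  36  44  47]
 [ 15  15  15  14  15  14  15  19   6  23  34  45  36  35  30  35  34  41]
 [ 12  13  13  12  12  10  13   9  12   0  31  44  46  35  35  34  34  30]
 [ 12  14  12  12  10  10  12  10  18  18  17  27  39  42  40  33  34  35]
 [ 12  12  12  12  10  10  12   8  13  13   6  11  27  40  46  44  36  33]
 [ 11  13  13  12  15  13  13  13  13  17  25  13   0  27  35  43  41  39]
 [ 18  15  17  15  17  21  52  55  55  67  46  18  24   6  24  29  37  43]
 [ 17  17  17  15  17  20  47  49  47  44  24  16  24  24   6  16  29  36]
 [ 14  16  17  15  17  17  17  16  11  11  10   7  16  13  25  13   6  15]
 [ 17  17  19  16  16  17  16   8   4   3   5   5   8  16  20  19  18  24]
 [ 17  16  17  17  17  19  15   4   4   4   4   4   5   9  77 122  56  19]
 [ 17  19  17  17  17  17  16   5   5   5   4   4   4  10  99 148 103  55]
 [ 17  18  20  19  14  16  16   4   5   5   5   4   4   9 106 152  97  57]
 [ 16  18  19  17  17  16  18   5   5   4   5   4   4   9 115 147  18  18]]
```

```bash
python3 -m handwheel '[[[0,0,0],[0,0,0],0.018],[[0,0,0],[0,0,0],0.03],[[0,0,0],[0,0,0],0.045],[[0,0,0],[0,0,0],0.05],[[0,0,-0.04],[0,0,0],0.05],[[0,0,-0.09],[0,0,0],0.05],[[-0.05,0,-0.09],[0,0,0],0.05],[[-0.11,0,-0.09],[0,0,0],0.05],[[-0.17,0,-0.09],[0,0,0],0.05],[[-0.23,0,-0.09],[0,0,0],0.05],[[-0.27,0,-0.09],[0,0,0],0.05],[[-0.27,0,-0.09],[0,0,0],0.05]]' 25
python3 - <<'E'
from h import *
im0=cv2.cvtColor(cv2.imread("pics/top0.png"),cv2.COLOR_BGR2RGB); im=manip.get_image("top"); np.save("top9.npy",im)
pv=np.array([.5839,.0297])
for n,i in(("before",im0),("now",im)):
    hs=cv2.cvtColor(i,cv2.COLOR_RGB2HSV); m=((hs[...,1]>140)&((hs[...,0]<5)|(hs[...,0]>174))).astype(np.uint8)[180:200,286:306]; M=cv2.moments(m,True)
    if M['m00']: 
        p=ray("top",286+M['m10']/M['m00'],180+M['m01']/M['m00'],.135)[:2]; d=p-pv; print(n,M['m00'],p.round(4),"th",np.arctan2(d[0],-d[1]))
print(im[178:200,262:306].mean(2).astype(int)[:, ::2])
E
```

```text
t: 29.55
position: [0.5807, -0.3384, 0.2793]
ee_rot: [-3.14, 0.001, 1.562]
wrist_force: [0.9, -0.3, 0.3]
opening: 0.0499
finger_force: 0.0
before 23.0 [ 0.5843 -0.0438] th 0.005775142236095191
[[247 246 246 246 246 246 246 246 247 227 159 142 101 135 159 160 159 159
  159 159 143 128]
 [246 246 246 246 247 246 246 246 245 161 161 139 133 158 159 160 158 158
  159 159 140 128]
 [246 246 246 247 246 246 246 245 241 161 161 160 158 159 159 161 160 161
  161 160 141 130]
 [245 239 240 247 246 246 246 246 220 161 162 161 158 158 160 159 159 161
  163 160 139 134]
 [222 188 196 241 246 246 246 226 160 160 162 159 159 156 135 160 161 159
  162 160 136 126]
 [121 105 110 197 246 246 243 159 159 159 159 159 144 121  99 159 160 159
  160 159 131 111]
 [106 104 106 115 234 246 241 160 161 159 159 160 140 117 131 161 160 159
  159 157 127  97]
 [109 180 179 178 217 239 235 197 151 149 148 149 149 148 146 149 151 150
  150 151 126  70]
 [115 227 227 227 227 226 226 223 135 134 134 134 133 132 131 131 136 136
  135 134 130  46]
 [125 226 227 225 227 226 224 217 134 132 134 133 134 131 132 131 131 
[... 439 characters left out ...]
0 159 159 160 163 162 158 172
  247 247 122  74]
 [101  99  96 150 161 159 159 160 160 157 159 157 158 160 162 161 161 230
  247 247 110  75]
 [200 163 171 229 162 158 159 160 160 159 158 159 131 148 159 160 159 233
  247 247 105  74]
 [244 234 237 246 161 161 158 159 160 160 160 159 125 106 132 159 158 173
  247 247 101  74]
 [246 247 246 246 160 160 160 159 158 159 159 158 155 117 110 160 159 158
  229 248 100  73]
 [246 246 246 246 159 160 160 158 157 159 159 157 158 158 144 157 157 158
  160 233  91  73]
 [246 245 245 246 160 160 160 159 158 158 159 157 159 157 159 159 157 159
  160 171  81  71]
 [246 245 245 246 160 161 159 159 158 157 158 127 160 159 158 158 156 158
  156 156  75  70]]
```

Run:
```python
from h import *
im=np.load("top9.npy").astype(int); im0=cv2.imread("pics/top0.png")[:,:,::-1].astype(int)
print("before R-G"); print((im0[...,0]-im0[...,1])[183:196,290:304])
print("now R-G"); print((im[...,0]-im[...,1])[183:196,290:304])
pv=np.array([.5839,.0297])
for th in(-.03,0,.006,.03):
    u=np.array([np.sin(th),-np.cos(th)]); n=np.array([np.cos(th),np.sin(th)])
    c=pv+.074*u
    print(th,"mark +-5",[proj("top",[*(c+k*n),.135]).round(2).tolist() for k in(.005,0,-.005)],"arm +-5",[proj("top",[*(c+k*n),.151]).round(2).tolist() for k in(.005,0,-.005)])
```

```text
before R-G
[[  5   1   1   2   1   1   1   1   1   1   1   2  12  62]
 [  3   2   1   1   1   1   1   1   1   1   1   2  21  59]
 [  1   1   1   0   1   1   1   1   0   1   1   2  20  60]
 [  1   2   2  11  28  27  28  27  26  27  25  16  22  63]
 [  1   1   3  65 158 159 159 159 159 160 140  66  24  65]
 [  2   1   2  64 158 159 159 160 161 160 141  69  23  62]
 [  6   5   3  65 158 158 159 159 158 161 142  69  23  61]
 [  4   4   3  23 108 108 107 109 119 120 104  45  21  60]
 [  1   1   1   3  16  17  16  17  19  18  15   7  31  64]
 [  1   1   1   1   1   2   2   2   1   1   1   3  41  66]
 [  1   1   1   2   1   2   1   2   1   1   1   3  39  64]
 [  1   1   2   1   1   2   1   2   1   1   1   3  40  66]
 [  2   1   1   1   1   1   1   1   2   1   1   3  39  66]]
now R-G
[[ 5  5  3  4  3  4  3  3  3  4  2  6 20 65]
 [ 5  4  3  4  4  4  4  4  4  4  4  6 26 61]
 [ 4  4  5  4  4  5  4  4  3  4  4  5 16 41]
 [ 5  3  5  5  4  5  4  5  4  4  4  5  6 12]
 [ 5  4  5  3  5  4  3  5  4  4  4  3  4  5]
 [ 5  4  4  6  4  6  5  5  4  4  4  4  5  4]
 [ 5  4  6  5  6  6  4  6  6  4  6  5  5  5]
 [ 5  5  5  8 24 24 23 24 26 27 32 17 11 18]
 [ 5  4  4  7 22 23 22 19 12 14 14  7 18 35]
 [ 3  4  4  4  2  5  3  2  1  1  1  1 25 38]
 [ 4  4  4  5  4  5  2  1  0  1  1  2 25 39]
 [ 5  3  4  5  3  4  2  1  1  1  1  2 24 37]
 [ 5  4  5  5  4  3  4  2  0  1  1  3 26 36]]
-0.03 mark +-5 [[297.39, 187.15], [297.34, 189.32], [297.29, 191.49]] arm +-5 [[297.69, 186.3], [297.63, 188.5], [297.58, 190.7]]
0 mark +-5 [[297.34, 186.19], [297.35, 188.36], [297.36, 190.53]] arm +-5 [[297.63, 185.32], [297.64, 187.52], [297.66, 189.72]]
0.006 mark +-5 [[297.32, 186.0], [297.35, 188.16], [297.37, 190.33]] arm +-5 [[297.62, 185.12], [297.64, 187.32], [297.67, 189.53]]
0.03 mark +-5 [[297.25, 185.23], [297.33, 187.39], [297.41, 189.56]] arm +-5 [[297.54, 184.34], [297.62, 186.54], [297.7, 188.74]]
```

The lever arm and the red mark agree to about 0.005 rad. Everything is in place and the gripper is clear, so I'm handing in.

```bash
python3 -c "
from rig import manip
print(manip.hand_in())"
```

```text
the job is handed in; nothing more can be done
None
```

I loaded the kiln in the order asked and handed the job in at about 30 s: the beaker is on the setter about 3 mm from centre, the tier plate flat on the ledges, the cup upright on the plate, and the vent lever over the red mark to about 0.005 rad; the hand-in gave no verdict.

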